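# Collect spacer rings on a threading rod

## Robot

A 6-joint arm with a two-finger parallel gripper is mounted at the origin on the work surface. World frame = base frame: x ahead of the robot, y to its left, z up, the work surface at z = 0. Lengths are in m, angles in rad, forces in N, time in s.
With the tool pointing down it reaches from about 0.35 to 0.775 m from the base axis. Payload 5.5 kg.
Tool frame: the origin (TCP) lies midway between the tips of the shut fingers; the grasp point (between the pads) lies 19 mm behind it; z points along the fingers, x is the direction in which the jaws open and shut, and the axes are right-handed (so a half turn about z gives the same grasp; the last joint's range is limited). The gripper opens to 85 mm and grips with 20 to 120 N. Pads are 22 mm wide; open, the fingers measure 114 mm over their backs; the gripper's body (76 mm by 85 mm) begins 54 mm behind the grasp point. The pads swing forward as they close: fully open they stand 13 mm farther back than shut.
Start: joints at [1.111, 0.313, 0.046, 1.304, 0, 1.431], TCP at [0.181, 0.546, 0.231] pointing down, gripper open.
Joint ranges: [-2.76, 2.76], [-0.86, 1.69], [-1.03, 1.26], [-2.2, 2.34], [-1.47, 1.5], [-3.14, 3.14]. Speed limits (rad/s): [2.57, 2.57, 3.14, 3.14, 3.14, 3.14].

## Interface

Orientations are given as a unit quaternion [w, x, y, z].
In Python, from plant import sensors, get_image, camera_info, job gives the robot as it stands.
- The arm moves only by the tool jog_arm, never from a script. Its argument "moves" is a list of rows, each a list of 5 numbers: the finger opening in mm, from 0 to 85.4, then the shift along the tool's x, y, z in mm, then the turn about the tool's z in rad. A call has 1 to 20 rows; each row shifts and turns the commanded pose from where the row before left it, along the tool's axes as they then stand; what a row does not reach is not made up. A row lasts 1/10 s, in which the tool goes at most 50 mm and 8.59 degrees, less where a joint would pass 70% of its speed; a pose out of reach is approached as far as the arm can. A call is refused whole if a number of a shift passes 50 or a number of a turn 0.15, either way. A call with a gripper value outside its range is refused whole. The fingers move at their own pace and stop on an object; "force" is the grip in N (left out, the last holds). Time passes only in rows, so rows that do not move let the fingers close. It gives the time, the measured TCP pose, the force and the opening at its end, in the units of the state.
- sensors.sense(): the state, without advancing time (a new reading comes with each control period).
- get_image(name): name is "scene" or "top"; returns the picture (400x640x3 uint8, blue, green, red); there is no depth.
- camera_info(name): a dict with "camera_matrix" (3x3 intrinsics, pixels), "dist_coeffs" ([k1, k2, p1, p2, k3] as OpenCV has them; the pictures are not rectified), "R" (3x3) and "t" (3): a world point X has camera coordinates R X + t. Camera axes: x right, y down, z forward; pixel columns grow to the right and rows downward; lengths in m; the calibration is good to about 2 mm. A picture is of the moment at which its call begins. camera_info takes no time and is no camera call.
- job.close_job(): hands the job in, once; it reports no verdict.
The state is a dict: "clock": time; "joint_positions": joint angles; "dq": joint speeds; "effort": joint torques, N m; "tcp_pos": TCP position; "orientation": TCP orientation; "ft_force": force on the tool from outside, world axes, zero at the start; "wrist_torque": the same for the moment, N m; "finger_gap": opening from 0.0 (shut) to 1.0 (fully open).
Only numpy, scipy, OpenCV 4.12 (cv2) and the standard library are available. Lean on these libraries where they do the work, as an engineer would, in place of code of your own. Each camera call takes 0.05 s, during which the arm holds its last target. There are 200 camera calls.

## Task

Take the threading rod by its handle from its two-fork stand, push it up the sloping rack through the bores of all three spacer rings, and lift the rings off the rack together on the rod. Then lay the rod, with the three rings hanging on it, back in its stand the way it lay at first, and let go. Do not drop a ring, and leave the wrench, the sleeve and the oil bottle where they are.

Things in the scene. Friction and masses are not known exactly. Their poses are not given: they have to be found in the camera images.
- rod: Loose threading rod, 110 g: round steel bar 8 mm in diameter with a round end, a steel stop collar (32 mm diameter) and a black square handle (22 x 22 mm). Origin on the axis at the collar's front face; x along the bar towards the tip, z up as it lies. The bar spans x = 0 to 90 mm, the collar -6 to 0, the handle -110 to -6. Rings cannot pass the collar.
- rod_grip (a point): Place to grip on the handle: on the rod's axis, 50 mm behind the collar's front face (rod x = -50 mm), axes as rod. The handle is 22 mm wide and free on both sides, above and below there.
- rod_tip (a point): The free end of the rod's bar, on its axis (rod x = +90 mm), axes as rod.
- stand: Fixed grey stand: two upright steel forks on a base plate 250 x 100 mm, 14 mm high. Origin on the table below the collar's front face of the resting rod; x along the resting rod towards its tip, z up. The rod lies in it level, its axis 100 mm above the table, its origin within about 5 mm of stand x = 0. The rings are to hang between collar and front fork.
- rack: Fixed dark steel rack: foot 130 x 110 mm, a post and a V trough rising at 35 degrees towards the rack's +x. Origin on the table straight below slot 0's centre, z up. The slots lie in the y = 0 plane along (cos 35, 0, sin 35 deg). The rings stand on edge, square to the slope, and come out square to it, along (-sin 35, 0, cos 35 deg); 35 mm clears them.
- slot0 (a point): Centre of the rack's slot 0 (lowest), where the centre of ring0 is at the start; 0 mm up the slope from slot 0, and 165 mm above the table. Axes as rack.
- slot1 (a point): Centre of the rack's slot 1 (middle), where the centre of ring1 is at the start; 16 mm up the slope from slot 0, and 174 mm above the table. Axes as rack.
- slot2 (a point): Centre of the rack's slot 2 (highest), where the centre of ring2 is at the start; 32 mm up the slope from slot 0, and 183 mm above the table. Axes as rack.
- ring0_center (a point): Centre of loose aluminium spacer ring 0 (lowest in the rack at the start): 46 mm outside diameter, 20 mm bore, 8 mm thick, about 30 g. Own z axis along the bore.
- ring1_center (a point): Centre of loose aluminium spacer ring 1 (middle in the rack at the start): 46 mm outside diameter, 20 mm bore, 8 mm thick, about 30 g. Own z axis along the bore.
- ring2_center (a point): Centre of loose aluminium spacer ring 2 (highest in the rack at the start): 46 mm outside diameter, 20 mm bore, 8 mm thick, about 30 g. Own z axis along the bore.
- ring0: The same ring 0; origin at the centre of its down-slope face, 4 mm from its centre.
- ring1: The same ring 1; origin at the centre of its down-slope face, 4 mm from its centre.
- ring2: The same ring 2; origin at the centre of its down-slope face, 4 mm from its centre.
- wrench: Bystander: steel wrench lying flat on the table between robot and work, about 180 mm long, under 12 mm high. Origin under its middle. Leave it.
- sleeve: Bystander: stepped dark steel sleeve blank, 72 mm diameter, 70 mm high, standing beyond the work; origin under its centre. Leave it.
- oil: Bystander: white oil bottle, 52 mm diameter, 130 mm high; origin under its centre. Leave it.
- rear_fork (a point): Middle of the flat floor of the stand's rear fork, which carries the handle near its end: stand x = -90 mm, 89 mm above the table, 8 mm thick along x, with two outward-flaring cheeks about 35 mm apart, tops at about 113 mm. Axes as stand.
- front_fork (a point): Where the bar's axis lies in the stand's front fork, a 90 degree V: stand x = 70 mm, 100 mm above the table, fork 6 mm thick along x, its tops at about 117 mm and mouth 43 mm wide. Axes as stand.
- rack_entry (a point): Low end of the rack on the line through the ring bores, 10.5 mm down-slope of slot 0's centre: the face of the first pair of prongs. Prong pairs (5 mm thick, slots of 11 mm between) stand left and right with 30 mm free between; they reach 8 mm above the bore line. The rod enters here; its collar stops here, the tip then being past all three rings.
There are look-alikes about, which are no part of the job. What is shaped like the ring1 but blue or orange is not meant.

How it is judged:
By the outcome, as a careful person would: the job done as asked, in the order asked, and still so for the second after the job is handed in, with the robot touching nothing.
It also fails if it takes over 72 s, if anything falls off the work surface, if the arm or the gripper's body presses on something with over 40 N, if the wrist force passes 120 N, or if a joint passes its speed limit or range.

## Working session

There is one attempt and no reset: what is moved stays moved. The work goes in short steps, Python scripts to look and compute and a tool call to move; the robot and the scene stay as the last step left them, time stands still between calls to the robot, and variables do not carry over. Pictures are saved under pics/ and viewed, about 8 in all and at most 12, crops included, and the job is handed in when it is done.

Besides the shell and the picture viewer there is one more tool, called after "Call:" in YAML: its name, and indented under it one key for each argument. jog_arm: Moves the arm, as the interface text tells. Its arguments: {"type":"object","properties":{"moves":{"type":"array","items":{"type":"array","items":{"type":"number"}}},"force":{"type":"number"}},"required":["moves"]}

```bash
mkdir -p pics; ls
python3 - <<'E'
from plant import sensors,get_image,camera_info
import cv2,numpy as np
np.set_printoptions(precision=4,suppress=True)
for n in("scene","top"):
    im=get_image(n);cv2.imwrite(f"pics/{n}0.png",im)
    c=camera_info(n);R=np.array(c["R"]);t=np.array(c["t"])
    print(n,c["camera_matrix"],c["dist_coeffs"],R,-R.T@t)
print(sensors.sense())
E
```

```text
pics
scene [[393.8332   0.     319.1098]
 [  0.     393.8332 191.5372]
 [  0.       0.       1.    ]] [-0.0177  0.      0.      0.      0.    ] [[-0.7722  0.6354 -0.0046]
 [ 0.5093  0.6145 -0.6025]
 [-0.38   -0.4676 -0.7981]] [0.9116 0.4515 0.825 ]
top [[379.9876   0.     325.3871]
 [  0.     379.9876 201.8005]
 [  0.       0.       1.    ]] [-0.0023  0.      0.      0.      0.    ] [[ 0.0152 -0.9998 -0.0084]
 [-0.994  -0.0142 -0.1081]
 [ 0.108   0.01   -0.9941]] [0.4671 0.012  0.8963]
{'clock': 0.1, 'joint_positions': array([ 1.1114,  0.314 ,  0.0451,  1.3036, -0.    ,  1.4312]), 'dq': array([-0.001 , -0.0035,  0.0014,  0.0003, -0.0001,  0.0015]), 'effort': array([  0.0033, -48.1724,  29.9244,   0.0127,  -0.0001,   0.    ]), 'tcp_pos': array([0.1806, 0.5454, 0.2305]), 'orientation': array([ 0.0004,  0.8107,  0.5855, -0.0007]), 'ft_force': array([-0.641 ,  0.5279,  1.0733]), 'wrist_torque': array([-0.0209, -0.0356, -0.0092]), 'finger_gap': 0.9999959796861839}
```

View pics/scene0.png

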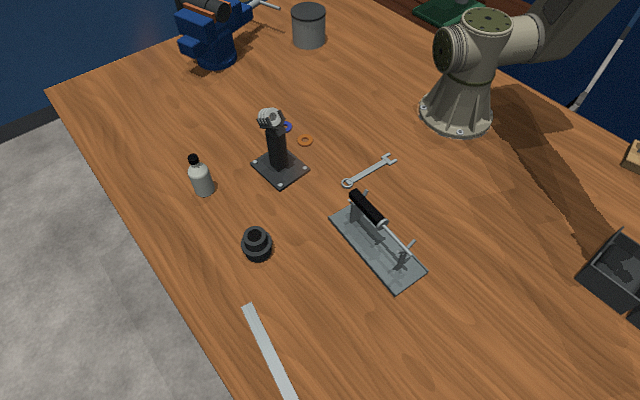

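View pics/top0.png

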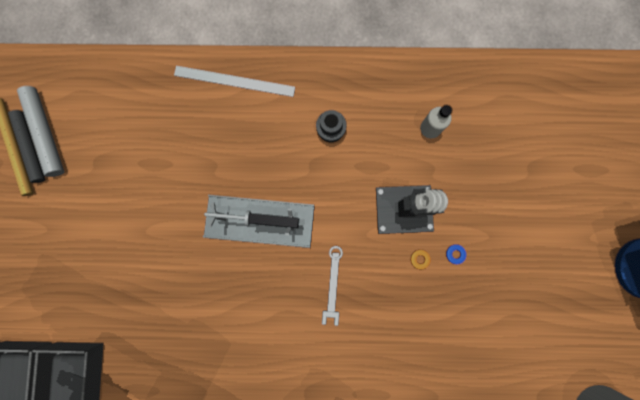

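The scene view shows the rack with rings at (270,120), the stand with the rod at (380,225) and blue and orange decoy rings at (287,127) and (305,141). The top view shows the rod's tip at (207,215) and handle at (275,220), the rings at about (433,202), and the decoys at (456,254) and (420,259). The look-alikes for ring1 are the blue and orange flat rings lying on the table. I want the three grey rings in the rack, and I'll check that choice in one close crop.

```bash
cat > h.py <<'E'
import cv2,numpy as np
from plant import sensors,get_image,camera_info
np.set_printoptions(precision=4,suppress=True)
def cam(n):
    c=camera_info(n);return [np.array(c[k],float) for k in("camera_matrix","dist_coeffs","R","t")]
def ray(n,uv):
    K,d,R,t=cam(n);p=cv2.undistortPoints(np.array(uv,float).reshape(-1,1,2),K,d)[:,0]
    return -R.T@t,np.c_[p,np.ones(len(p))]@R
def onz(n,uv,z):
    o,D=ray(n,uv);return o+D*((z-o[2])/D[:,2])[:,None]
def tri(a,b):  # scene px, top px -> point, gap
    o1,d1=ray("scene",[a]);o2,d2=ray("top",[b]);d1=d1[0];d2=d2[0]
    s=np.linalg.lstsq(np.c_[d1,-d2],o2-o1,rcond=None)[0]
    p,q=o1+s[0]*d1,o2+s[1]*d2;return (p+q)/2,np.linalg.norm(p-q)
def px(n,X):
    K,d,R,t=cam(n);return cv2.projectPoints(np.array(X,float).reshape(-1,3),cv2.Rodrigues(R)[0],t,K,d)[0][:,0]
def crop(im,x,y,w,h,s,grid=10):
    c=cv2.resize(im[y:y+h,x:x+w],None,fx=s,fy=s,interpolation=cv2.INTER_CUBIC)
    for i in range(-(-x//grid)*grid,x+w,grid):
        cv2.line(c,((i-x)*s,0),((i-x)*s,6),(0,0,255),1);cv2.putText(c,str(i),((i-x)*s,16),0,.3,(0,0,255),1)
    for j in range(-(-y//grid)*grid,y+h,grid):
        cv2.line(c,(0,(j-y)*s),(6,(j-y)*s),(0,0,255),1);cv2.putText(c,str(j),(8,(j-y)*s+3),0,.3,(0,0,255),1)
    return c
E
python3 - <<'E'
from h import *
s=cv2.imread("pics/scene0.png");t=cv2.imread("pics/top0.png")
a=np.hstack([crop(s,240,95,80,60,5),crop(t,370,170,80,60,5)])
b=np.hstack([crop(s,325,185,100,75,4),crop(t,200,185,100,75,4)])
cv2.imwrite("pics/c1.png",np.vstack([a,b]))
E
```

```text
(no output)
```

View pics/c1.png

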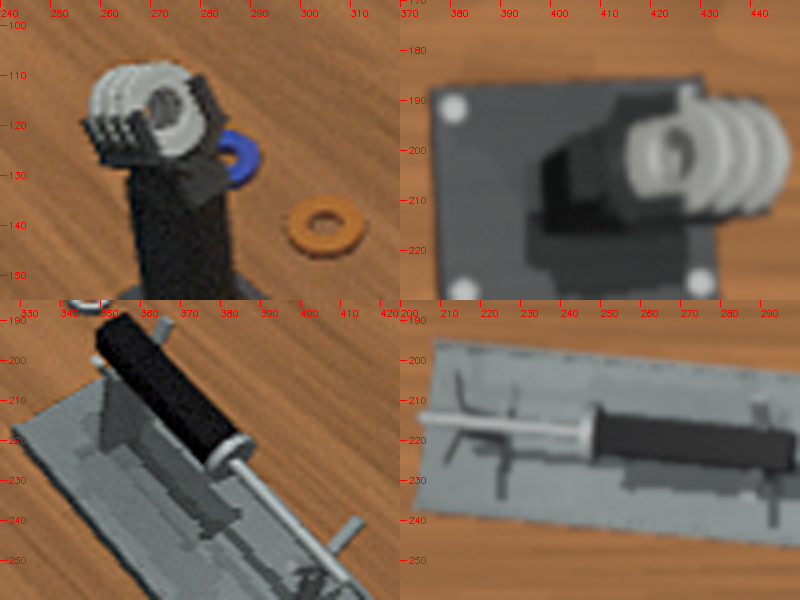

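The crop confirms the choice: three grey rings in the rack. The fully visible ring face is the upslope one, at scene (272,116) and top (425,201), so the rack rises towards +y. The rod also points +y. The moves cannot tilt the tool, so I'll pivot the rod in the grip over the rear fork. Next I'll measure.

Run:
```python
from h import *
t=cv2.imread("pics/top0.png");s=cv2.imread("pics/scene0.png")
def black(im,x,y,w,h,th):
    m=np.zeros(im.shape[:2],np.uint8);m[y:y+h,x:x+w]=(im[y:y+h,x:x+w].max(2)<th)*255
    cs=cv2.findContours(m,0,2)[0];return cv2.minAreaRect(max(cs,key=cv2.contourArea))
r=black(t,240,205,65,30,48);print("handle top",r)
print("handle scene",black(s,340,180,60,60,35))
b=cv2.boxPoints(r);print(onz("top",b,.111),'\nctr',onz("top",[r[0]],.111))
print("tip,collar mid",onz("top",[[204.5,215],[246.5,217]],.1))
print("collar tri",tri((379,222.5),(247.5,217)))
bolts=onz("top",[[380.5,191.5],[428,189.3],[382.5,228],[430,226]],.012);print(bolts,bolts.mean(0))
u=bolts[0]-bolts[1]+bolts[2]-bolts[3];v=bolts[0]+bolts[1]-bolts[2]-bolts[3]
print(u,v,np.degrees(np.arctan2(u[1],u[0])),np.degrees(np.arctan2(v[1],v[0])))
pc=onz("top",[[208.3,195.8],[205,237.5],[313,206],[310.5,247]],.014);print("plate",pc,pc.mean(0)); 
print("ring2 face",onz("scene",[[272,116.5]],.1857),onz("top",[[424.5,201.5]],.1857),tri((272,116.5),(424.5,201.5)))
```

```text
handle top ((259.14141845703125, 222.85305786132812), (24.20526123046875, 8.985611915588379), 25.463346481323242)
handle scene ((365.1443786621094, 205.94699096679688), (41.23780059814453, 11.99571704864502), 46.63658142089844)
[[0.5087 0.1831 0.111 ]
 [0.5256 0.1757 0.111 ]
 [0.5047 0.1296 0.111 ]
 [0.4879 0.1371 0.111 ]] 
ctr [[0.5067 0.1563 0.111 ]]
tip,collar mid [[0.5221 0.2742 0.1   ]
 [0.5191 0.1854 0.1   ]]
collar tri (array([0.5209, 0.1796, 0.1065]), np.float64(0.006155024020117076))
[[ 0.5894 -0.108   0.012 ]
 [ 0.5961 -0.2192  0.012 ]
 [ 0.504  -0.1126  0.012 ]
 [ 0.5102 -0.2227  0.012 ]] [ 0.5499 -0.1656  0.012 ]
[-0.013   0.2213  0.    ] [0.1713 0.008  0.    ] 93.3702884696873 2.6842150869408115
plate [[0.5732 0.2958 0.014 ]
 [0.4758 0.2987 0.014 ]
 [0.5527 0.0496 0.014 ]
 [0.4576 0.0536 0.014 ]] [0.5148 0.1744 0.014 ]
ring2 face [[ 0.5514 -0.1674  0.1857]] [[ 0.5476 -0.1669  0.1857]] (array([ 0.549 , -0.1687,  0.183 ]), np.float64(0.0030035136505442905))
```

Call:
jog_arm:
  moves:
    - [85,0,0,0,0.147]
    - [85,0,0,0,0.147]
    - [85,0,0,0,0.147]
    - [85,0,0,0,0.147]
    - [85,0,0,0,0.147]
    - [85,0,0,0,0.147]
    - [85,0,0,0,0.147]
    - [85,0,0,0,0.147]
    - [85,0,0,0,0.147]
    - [85,33,36,0,0]
    - [85,33,36,0,0]
    - [85,33,36,0,0]
    - [85,33,36,0,0]
    - [85,33,36,0,0]
    - [85,33,36,0,0]
    - [85,33,36,0,0]
    - [85,33,36,0,0]
    - [85,33,36,0,0]
    - [85,33,36,0,0]
    - [85,32,39,0,0]

```text
clock: 2.1
tcp_pos: [0.5137, 0.1205, 0.231]
orientation: [-0.0, 0.999, -0.036, -0.0]
ft_force: [1.1, 1.4, 0.9]
finger_gap: 0.995
```

Call:
jog_arm:
  moves:
    - [85,0,0,0,0]

```text
clock: 2.2
tcp_pos: [0.5161, 0.1175, 0.2305]
orientation: [0.001, 0.999, -0.04, 0.0]
ft_force: [0.4, 0.8, 1.1]
finger_gap: 0.996
```

Run:
```python
from h import *
for i in range(1): 
    s=sensors.sense();print(s["tcp_pos"],s["orientation"])
s=get_image("scene");t=get_image("top")
cv2.imwrite("pics/c2.png",np.hstack([crop(s,320,150,80,100,5),crop(t,215,180,80,100,5)]))
```

```text
[0.5161 0.1175 0.2305] [ 0.0007  0.9992 -0.0396  0.0005]
```

View pics/c2.png

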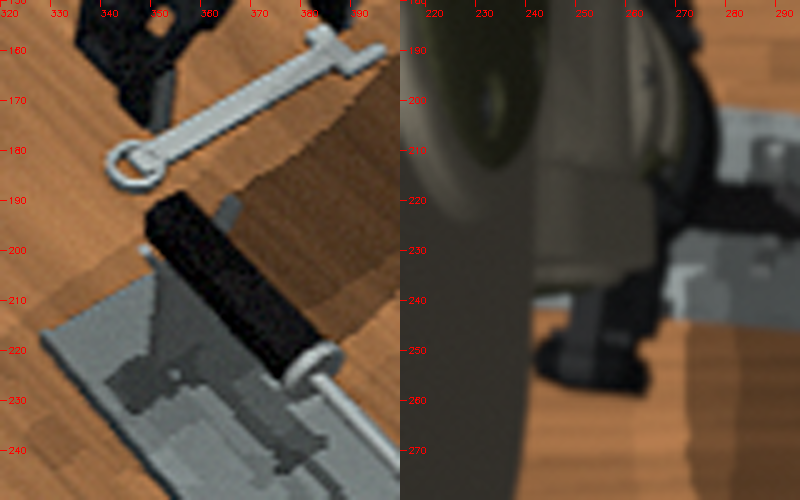

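Call:
jog_arm:
  force: 60
  moves:
    - [85,0,-4,25,0]
    - [85,0,0,25,0]
    - [85,0,0,25,0]
    - [85,0,0,25,0]
    - [85,0,0,25,0]
    - [85,0,0,25,0]
    - [85,0,0,0,0]

```text
clock: 3.0
tcp_pos: [0.5092, 0.1275, 0.0782]
orientation: [0.0, 0.999, -0.035, -0.004]
ft_force: [-0.3, 0.6, 0.9]
finger_gap: 0.994
```

Run:
```python
from h import *
s=sensors.sense();print(s["tcp_pos"],s["ft_force"],s["joint_positions"])
s=get_image("scene")
cv2.imwrite("pics/c3.png",crop(s,310,150,110,110,5))
```

```text
[0.5092 0.1275 0.0782] [-0.2787  0.5833  0.8542] [ 0.0921  0.3214 -0.3362  0.9203  0.0003  1.7325]
```

View pics/c3.png

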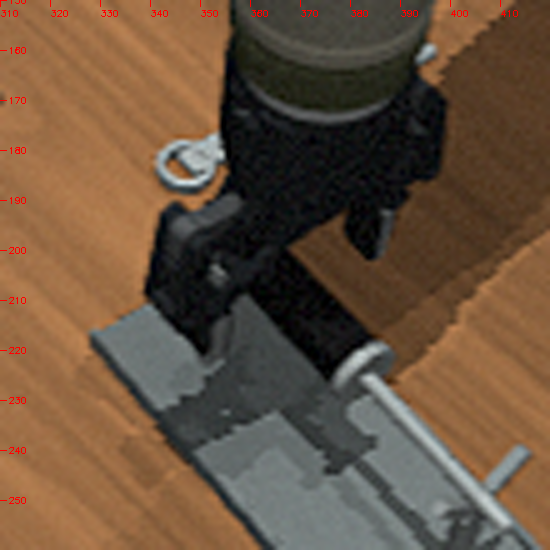

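The picture shows the fingers straddling the handle, left at (350,212) and right at (383,197), with the collar clear at (388,228). I'll close and lift.

Call:
jog_arm:
  force: 60
  moves:
    - [10,0,0,0,0]
    - [10,0,0,0,0]
    - [10,0,0,0,0]
    - [10,0,0,0,0]
    - [10,0,0,0,0]
    - [10,0,0,0,0]
    - [10,0,0,0,0]
    - [10,0,0,0,0]

```text
clock: 3.85
tcp_pos: [0.5138, 0.1263, 0.0822]
orientation: [-0.0, 0.999, -0.036, 0.001]
ft_force: [-3.6, -0.3, 5.9]
finger_gap: 0.247
```

Call:
jog_arm:
  moves:
    - [10,0,0,0,0]
    - [10,0,0,0,0]
    - [10,0,0,-10,0]
    - [10,0,0,-15,0]
    - [10,0,0,-15,0]
    - [10,0,0,-15,0]
    - [10,0,0,0,0]

```text
clock: 4.55
tcp_pos: [0.5146, 0.1263, 0.1385]
orientation: [-0.0, 0.999, -0.036, 0.002]
ft_force: [0.5, -0.2, -1.5]
finger_gap: 0.248
```

Call:
jog_arm:
  moves:
    - [10,0,0,0,0]

```text
clock: 4.65
tcp_pos: [0.5133, 0.1262, 0.1363]
orientation: [-0.0, 0.999, -0.036, 0.0]
ft_force: [0.5, 0.2, -1.5]
finger_gap: 0.246
```

Call:
jog_arm:
  moves:
    - [10,0,18,0,0]
    - [10,0,20,0,0]
    - [10,0,20,0,0]
    - [10,0,20,0,0]
    - [10,0,20,0,0]
    - [10,1,14,0,0]
    - [10,0,0,15,0]
    - [10,0,0,15,0]
    - [10,0,0,15,0]
    - [10,0,0,10,0]
    - [10,0,0,0,0]
    - [10,0,0,0,0]

```text
clock: 5.85
tcp_pos: [0.506, 0.0146, 0.0812]
orientation: [-0.0, 0.999, -0.036, -0.0]
ft_force: [-0.2, -0.4, -1.3]
finger_gap: 0.249
```

Run:
```python
from h import *
s=sensors.sense();print(s["tcp_pos"],s["ft_force"],s["wrist_torque"])
s=get_image("scene");t=get_image("top")
cv2.imwrite("pics/c4.png",np.hstack([crop(s,310,130,100,120,4),crop(t,220,170,100,120,4)]))
```

```text
[0.506  0.0146 0.0812] [-0.1661 -0.4423 -1.325 ] [-0.0602 -0.0215  0.0181]
```

View pics/c4.png

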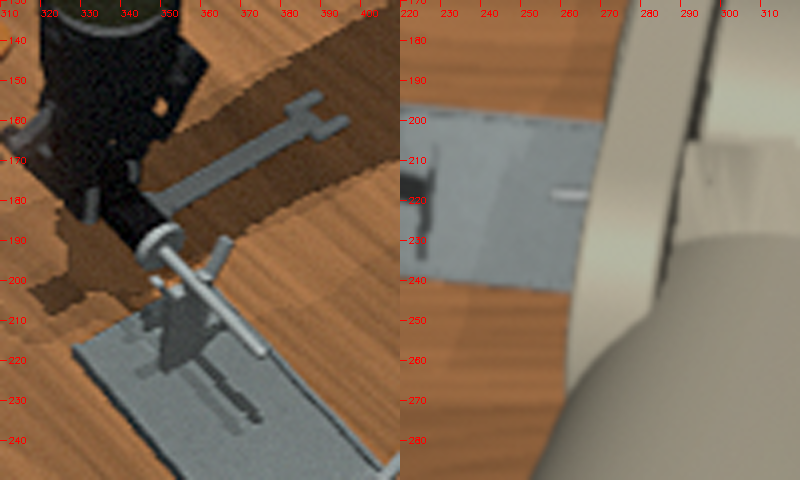

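The picture shows the bar crossing the rear fork between its cheeks at scene (357,203), with the collar at (352,188) clear of the fork. I'll pivot with a light grip.

Call:
jog_arm:
  force: 20
  moves:
    - [10,0,0,0,0]
    - [10,0,0,0,0]
    - [10,0,0,7,0]
    - [10,0,0,5,0]
    - [10,0,0,5,0]
    - [10,0,-1,4,0]
    - [10,0,-1,4,0]
    - [10,0,-1,4,0]
    - [10,0,-1,4,0]

```text
clock: 6.85
tcp_pos: [0.5074, 0.0172, 0.0489]
orientation: [0.001, 0.999, -0.037, 0.001]
ft_force: [-2.0, -4.4, 5.0]
finger_gap: 0.25
```

Run:
```python
from h import *
s=sensors.sense();print(s["tcp_pos"],s["ft_force"],s["wrist_torque"])
s=get_image("scene");cv2.imwrite("pics/p5.png",s)
g=crop(s,310,130,100,120,4);cv2.imwrite("pics/c5.png",g)
```

```text
[0.5074 0.0172 0.0489] [-2.0124 -4.3833  5.0211] [-0.4177  0.1291  0.0222]
```

View pics/c5.png

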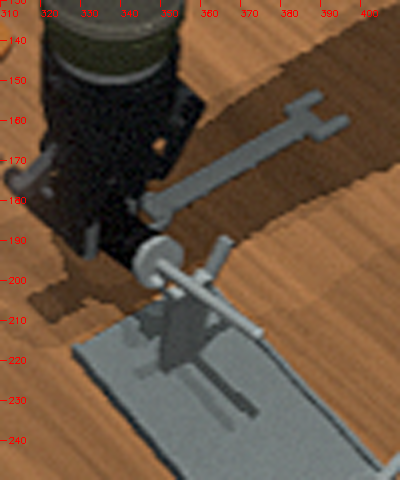

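The tip has risen to scene (375,213) with a force of about 7 N, so the pivot works. I'll continue.

Call:
jog_arm:
  moves:
    - [10,0,-2,4,0]
    - [10,0,-2,4,0]
    - [10,0,-2,4,0]
    - [10,0,-2,4,0]
    - [10,0,-2,3.5,0]
    - [10,0,0,0,0]

```text
clock: 7.5
tcp_pos: [0.5082, 0.0268, 0.029]
orientation: [0.002, 0.999, -0.037, 0.001]
ft_force: [1.1, -6.7, 2.1]
finger_gap: 0.249
```

Call:
jog_arm:
  force: 110
  moves:
    - [10,0,0,0,0]
    - [10,0,0,0,0]
    - [10,0,0,-12,0]
    - [10,0,0,-20,0]
    - [10,0,0,-20,0]
    - [10,0,0,-20,0]
    - [10,0,0,-20,0]
    - [10,0,0,0,0]
    - [10,0,0,0,0]

```text
clock: 8.4
tcp_pos: [0.5072, 0.0285, 0.1208]
orientation: [-0.0, 0.999, -0.036, 0.0]
ft_force: [-0.1, 0.3, -0.5]
finger_gap: 0.244
```

Run:
```python
from h import *
s=sensors.sense();print(s["tcp_pos"],s["orientation"],s["ft_force"],s["wrist_torque"])
s=get_image("scene");t=get_image("top");cv2.imwrite("pics/s6.png",s);cv2.imwrite("pics/t6.png",t)
cv2.imwrite("pics/c6.png",np.hstack([crop(s,310,130,100,100,4),crop(t,220,170,100,100,4)]))
```

```text
[0.5072 0.0285 0.1208] [-0.0001  0.9994 -0.0359  0.0003] [-0.1322  0.2847 -0.5219] [-0.0442  0.0526 -0.0197]
```

View pics/c6.png

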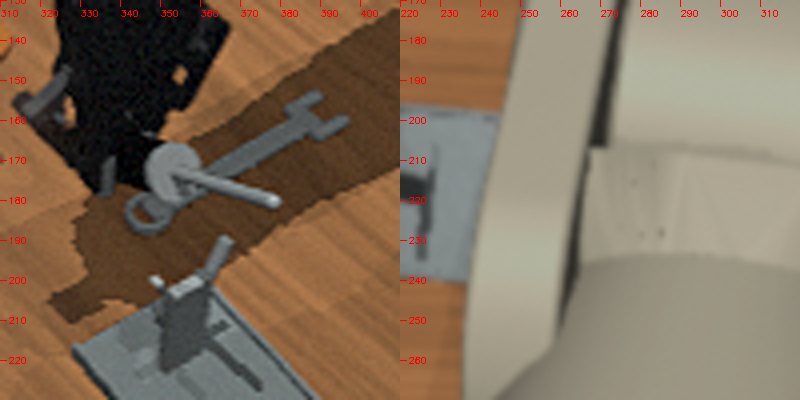

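```bash
cat >> h.py <<'E'
def inplane(uv,p,yaw):  # scene ray onto vertical plane through p along yaw -> (along from p, z)
    o,D=ray("scene",[uv]);D=D[0];u=np.array([np.cos(yaw),np.sin(yaw),0]);n=np.array([-u[1],u[0],0])
    X=o+D*(n@(np.r_[p[:2],0]-o)/(n@D));return (X-np.r_[p[:2],0])@u,X[2],X
E
python3 - <<'E'
from h import *
y=np.radians(85.9)
a=inplane((379,180.3),(.5072,.0285),y);b=inplane((353.3,173),(.5072,.0285),y)
print(a,b,np.degrees(np.arctan2(a[1]-b[1],a[0]-b[0])),np.hypot(a[1]-b[1],a[0]-b[0]),np.degrees(np.arctan2(a[1]-.1395,a[0])),np.hypot(a[1]-.1395,a[0]))
E
```

```text
(np.float64(0.12313452698949467), np.float64(0.22109459375669394), array([0.516 , 0.1513, 0.2211])) (np.float64(0.047322399405909134), np.float64(0.16931102436247203), array([0.5106, 0.0757, 0.1693])) 34.335078822810615 0.09180967676642832 33.530283837444536 0.14771523099276698
```

The pivot came out at about 34°. The tip, at scene (379,180), is 148 mm from the grip. Now I'll travel around the rack at x≈0.42 to the low entry side.

Call:
jog_arm:
  moves:
    - [10,0,0,-10,-0.124]
    - [10,-29,-1.5,-10,0]
    - [10,-29,-1.5,-10,0]
    - [10,-29,-1.5,0,0]
    - [10,-2,20,0,0]
    - [10,-2,38,0,0]
    - [10,-2,38,0,0]
    - [10,-2,38,0,0]
    - [10,-2,38,0,0]
    - [10,-2,38,0,0]
    - [10,-2,38,0,0]
    - [10,-2,38,0,0]
    - [10,-2,38,0,0]
    - [10,-2,38,0,0]
    - [10,-2,25,0,0]
    - [10,0,0,0,0]

```text
clock: 10.1
tcp_pos: [0.4176, -0.3623, 0.149]
orientation: [-0.0, 1.0, 0.024, -0.0]
ft_force: [-0.4, -0.1, -1.3]
finger_gap: 0.239
```

Call:
jog_arm:
  moves:
    - [10,0,0,0,0]

```text
clock: 10.2
tcp_pos: [0.4173, -0.3588, 0.1492]
orientation: [-0.001, 1.0, 0.025, -0.001]
ft_force: [0.7, 0.7, -0.3]
finger_gap: 0.244
```

Call:
jog_arm:
  moves:
    - [10,25,1.5,0,0]
    - [10,30,1.5,0,0]
    - [10,30,1.5,0,0]
    - [10,30,1.5,0,0]
    - [10,26,1.5,0,0]
    - [10,0,0,15,0]
    - [10,0,0,20,0]
    - [10,0,0,20,0]
    - [10,0,0,20,0]
    - [10,0,0,20,0]
    - [10,0,0,9,0]
    - [10,0,0,0,0]
    - [10,0,0,0,0]

```text
clock: 11.5
tcp_pos: [0.5596, -0.3589, 0.0473]
orientation: [-0.0, 1.0, 0.026, 0.0]
ft_force: [0.2, 0.2, -1.0]
finger_gap: 0.243
```

Run:
```python
from h import *
s=sensors.sense();print(s["tcp_pos"],s["orientation"],s["ft_force"])
s=get_image("scene");t=get_image("top");cv2.imwrite("pics/s7.png",s);cv2.imwrite("pics/t7.png",t)
cv2.imwrite("pics/c7.png",np.hstack([crop(s,220,75,80,100,5),crop(t,400,160,80,100,5)]))
```

```text
[ 0.5596 -0.3589  0.0473] [-0.      0.9997  0.0264  0.0001] [ 0.2116  0.1558 -1.0299]
```

View pics/c7.png

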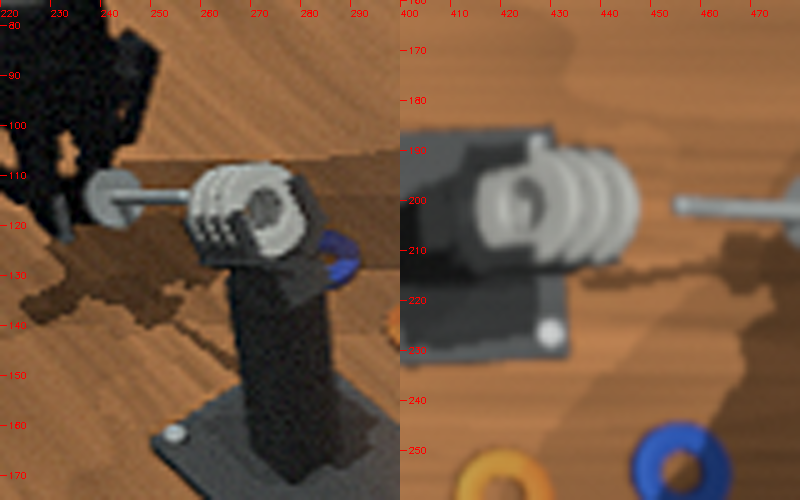

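Run:
```python
from h import *
y=np.radians(93);c,s=np.cos(np.radians(35)),np.sin(np.radians(35))
u=np.array([np.cos(y)*c,np.sin(y)*c,s]);l=np.array([-np.sin(y),np.cos(y),0]);n=np.cross(u,l);n*=np.sign(n[2])
S=np.array([.551,-.1965,.165])
a=np.linspace(0,2*np.pi,40)
def circ(k,r): return S+k*u+r*(np.outer(np.cos(a),l)+np.outer(np.sin(a),n))
for cam_ in("scene","top"):
    for nm,k,r in(("r2 up",.036,.023),("r2 bore",.036,.01),("r0 up",.004,.023),("r0 low",-.004,.023)):
        p=px(cam_,circ(k,r));print(cam_,nm,p.min(0),p.max(0))
    print("line",px(cam_,[S+k*u for k in(-.125,-.1,-.06,-.045,-.03)]).tolist())
```

```text
scene r2 up [263.9682 106.3976] [281.3153 126.0253]
scene r2 bore [268.9618 111.9781] [276.5025 120.5093]
scene r0 up [258.2158 106.9678] [275.2394 126.0547]
scene r0 low [256.8274 107.1056] [273.7715 126.0619]
line [[245.94267670966536, 117.60489935584526], [249.6591183619248, 117.41663311437325], [255.92024634035815, 117.10001870134242], [258.37462365318805, 116.97609659222009], [260.8904433784674, 116.84918411585187]]
top r2 up [415.2201 188.2916] [434.3704 212.7244]
top r2 bore [420.4285 195.1925] [428.7497 205.8219]
top r0 up [426.3843 189.1414] [445.6376 212.9687]
top r0 low [429.0914 189.3472] [448.3652 213.0279]
line [[475.85276843602503, 203.01280020891042], [468.6636973741069, 202.661846231348], [456.6079204755282, 202.0733339569867], [451.90097090804767, 201.84356835804618], [447.0871901201207, 201.6085924528247]]
```

```bash
python3 - <<'E'
from h import *
# rod model from TCP: tip = TCP+(123 along, 100.3 up), 34 deg
y=np.radians(93);d=np.array([np.cos(y),np.sin(y),0])
T=np.array([.5596,-.3589,.0473])
for dx,dz in((0,0),(.002,0),(-.002,0),(0,-.003)):
    tip=T+.123*d+[dx,0,.1003+dz];col=tip-.09*(d*np.cos(np.radians(34.3))+[0,0,np.sin(np.radians(34.3))])
    print(tip,px("top",[tip,col]).round(1).tolist(),px("scene",[tip,col]).round(1).tolist())
E
python3 - <<'E'
import sys;sys.path.insert(0,'.')
from h import *
t=cv2.imread("pics/t7.png").astype(float);s=cv2.imread("pics/s7.png").astype(float)
def cen(im,col,a,b):
    seg=im[a:b,col,0]; w=np.clip(seg-(seg[0]+seg[-1])/2,0,None)  # bar is bluer than wood
    return (w*np.arange(a,b)).sum()/w.sum()
print([(c,round(cen(t,c,195,210),2)) for c in(458,462,466,470,474)])
print([(c,round(cen(s,c,109,120),2)) for c in(248,250,252,254,256)])
E
```

```text
[ 0.5532 -0.2361  0.1476] [[454.7, 201.3], [482.0, 202.6]] [[257.3, 114.0], [243.2, 114.5]]
[ 0.5552 -0.2361  0.1476] [[454.6, 200.3], [482.0, 201.6]] [[256.6, 114.3], [242.6, 114.8]]
[ 0.5512 -0.2361  0.1476] [[454.7, 202.3], [482.0, 203.5]] [[257.9, 113.6], [243.8, 114.2]]
[ 0.5532 -0.2361  0.1446] [[454.2, 201.5], [481.4, 202.7]] [[257.4, 114.8], [243.4, 115.3]]
[(458, np.float64(200.91)), (462, np.float64(201.34)), (466, np.float64(200.81)), (470, np.float64(200.92)), (474, np.float64(201.23))]
[(248, np.float64(114.02)), (250, np.float64(113.35)), (252, np.float64(113.48)), (254, np.float64(113.36)), (256, np.float64(113.35))]
```

Both views show the rod about 1.3 mm too far in x and about 11 mm above the bore line. The height is because I stopped short along the slope. I'll correct and push in slowly.

Call:
jog_arm:
  moves:
    - [10,-1.3,0,6,0]
    - [10,0,0,5,0]
    - [10,0,0,0,0]
    - [10,0,-6.55,-4.6,0]
    - [10,0,-6.55,-4.6,0]
    - [10,0,-6.55,-4.6,0]
    - [10,0,-6.55,-4.6,0]
    - [10,0,-6.55,-4.6,0]
    - [10,0,-6.55,-4.6,0]
    - [10,0,0,0,0]

```text
clock: 12.6
tcp_pos: [0.5565, -0.3194, 0.0645]
orientation: [0.0, 1.0, 0.027, 0.001]
ft_force: [-0.2, -1.0, -1.1]
finger_gap: 0.239
```

Call:
jog_arm:
  moves:
    - [10,0,-4,-2.8,0]
    - [10,0,-4,-2.8,0]
    - [10,0,-4,-2.8,0]
    - [10,0,0,0,0]

```text
clock: 13.0
tcp_pos: [0.5555, -0.3078, 0.0722]
orientation: [0.0, 1.0, 0.026, 0.0]
ft_force: [0.5, -0.0, -0.2]
finger_gap: 0.238
```

Call:
jog_arm:
  moves:
    - [10,0,-4,-2.8,0]
    - [10,0,-4,-2.8,0]
    - [10,0,-4,-2.8,0]
    - [10,0,0,0,0]

```text
clock: 13.4
tcp_pos: [0.555, -0.2958, 0.0808]
orientation: [0.0, 1.0, 0.026, 0.0]
ft_force: [0.6, 0.5, -0.7]
finger_gap: 0.245
```

Call:
jog_arm:
  moves:
    - [10,0,-4,-2.8,0]
    - [10,0,-4,-2.8,0]
    - [10,0,-4,-2.8,0]
    - [10,0,-4,-2.8,0]
    - [10,0,-4,-2.8,0]
    - [10,0,-4,-2.8,0]
    - [10,0,-4,-2.8,0]
    - [10,0,-3,-2.1,0]
    - [10,0,0,0,0]

```text
clock: 14.3
tcp_pos: [0.5533, -0.2649, 0.1023]
orientation: [0.0, 1.0, 0.026, 0.0]
ft_force: [0.6, -0.2, -1.0]
finger_gap: 0.244
```

Run:
```python
from h import *
s=sensors.sense();print(s["tcp_pos"],s["orientation"],s["ft_force"])
s=get_image("scene");t=get_image("top");cv2.imwrite("pics/s8.png",s);cv2.imwrite("pics/t8.png",t)
cv2.imwrite("pics/c8.png",np.hstack([crop(s,230,80,80,80,5),crop(t,390,160,80,80,5)]))
```

```text
[ 0.5533 -0.2649  0.1023] [0.0001 0.9997 0.0262 0.0002] [ 0.6409 -0.1707 -0.9911]
```

View pics/c8.png

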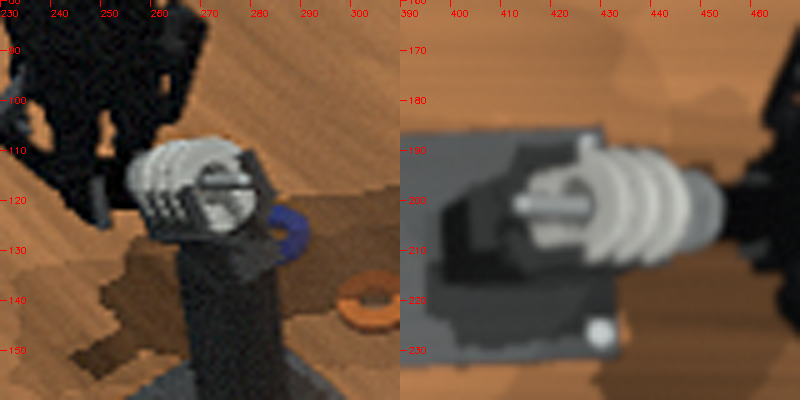

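The rod passes through all three rings. The tip shows beyond ring 2 at scene (278,117) and top (413,201), with no contact force. Lifting square to the slope.

Call:
jog_arm:
  force: 120
  moves:
    - [10,0,1.7,-2.5,0]
    - [10,0,1.7,-2.5,0]
    - [10,0,1.7,-2.5,0]
    - [10,0,1.7,-2.5,0]
    - [10,0,1.7,-2.5,0]
    - [10,0,1.7,-2.5,0]
    - [10,0,1.7,-2.5,0]
    - [10,0,1.7,-2.5,0]
    - [10,0,1.7,-2.5,0]
    - [10,0,1.7,-2.5,0]
    - [10,0,1.7,-2.5,0]
    - [10,0,1.7,-2.5,0]
    - [10,0,1.7,-2.5,0]
    - [10,0,1.7,-2.5,0]
    - [10,0,1.7,-2.5,0]
    - [10,0,1.7,-2.5,0]
    - [10,0,1.7,-2.5,0]
    - [10,0,1.7,-2.5,0]
    - [10,0,0,0,0]
    - [10,0,0,0,0]

```text
clock: 16.4
tcp_pos: [0.5548, -0.2959, 0.1469]
orientation: [-0.0, 1.0, 0.026, 0.0]
ft_force: [-0.2, 0.7, -1.8]
finger_gap: 0.24
```

Run:
```python
from h import *
s=sensors.sense();print(s["tcp_pos"],s["orientation"],s["ft_force"],s["wrist_torque"])
s=get_image("scene");t=get_image("top");cv2.imwrite("pics/s9.png",s);cv2.imwrite("pics/t9.png",t)
cv2.imwrite("pics/c9.png",np.hstack([crop(s,220,60,80,80,5),crop(t,390,160,80,80,5)]))
```

```text
[ 0.5548 -0.2959  0.1469] [-0.      0.9997  0.026   0.0001] [-0.1706  0.6975 -1.782 ] [-0.0869 -0.0056  0.036 ]
```

View pics/c9.png

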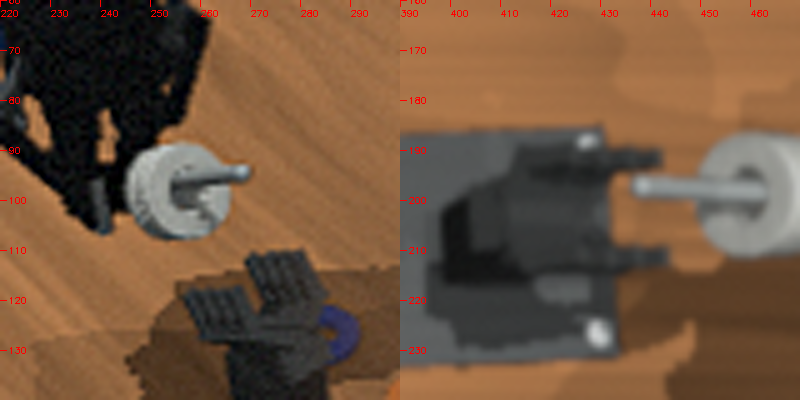

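The rack is empty. The three rings lie against the collar at scene (255,98), with the tip at (268,94) in scene and (438,197) in top.

Run:
```python
from h import *
p,g=tri((268,94.3),(437.8,197));T=np.array([.5548,-.2959,.1469]);d=p-T-[0,0,.019]
print(p,g,np.degrees(np.arctan2(d[2],np.hypot(d[0],d[1]))),np.linalg.norm(d))
```

```text
[ 0.5492 -0.1751  0.2459] 0.0009127708999015836 33.47266746235001 0.145023555791101
```

Call:
jog_arm:
  moves:
    - [10,0,0,-10,0]
    - [10,0,0,-20,0]
    - [10,0,0,-20,0]
    - [10,0,0,-20,0]
    - [10,0,0,-20,0]
    - [10,0,0,-15,0]
    - [10,0,0,-5,0]
    - [10,0,0,0,0]

```text
clock: 17.3
tcp_pos: [0.5552, -0.2961, 0.258]
orientation: [0.001, 1.0, 0.026, 0.001]
ft_force: [-0.2, -0.1, -3.6]
finger_gap: 0.24
```

Call:
jog_arm:
  moves:
    - [10,0,0,0,0.062]
    - [10,0,0,0,0.062]
    - [10,-1.7,-10,0,0]
    - [10,-3.4,-20,0,0]
    - [10,-5.2,-30,0,0]
    - [10,-5.2,-30,0,0]
    - [10,-5.2,-30,0,0]
    - [10,-5.2,-30,0,0]
    - [10,-5.2,-30,0,0]
    - [10,-5.2,-30,0,0]
    - [10,-5.2,-30,0,0]
    - [10,-5.2,-30,0,0]
    - [10,-5.2,-30,0,0]
    - [10,-5.2,-30,0,0]
    - [10,-5.2,-30,0,0]
    - [10,-5.2,-30,0,0]
    - [10,-2.6,-15,0,0]
    - [10,-1.7,-10,0,0]
    - [10,0,0,0,0]
    - [10,0,0,0,0]

```text
clock: 19.3
tcp_pos: [0.513, 0.1227, 0.2567]
orientation: [0.0, 0.999, -0.036, -0.0]
ft_force: [-0.0, 0.2, -1.4]
finger_gap: 0.24
```

Run:
```python
from h import *
s=sensors.sense();print(s["tcp_pos"],s["orientation"],s["ft_force"],s["wrist_torque"])
```

```text
[0.513  0.1227 0.2567] [ 0.0002  0.9994 -0.036  -0.0001] [-0.0383  0.2307 -1.4135] [-0.073   0.0261  0.0145]
```

Call:
jog_arm:
  moves:
    - [10,0.6,0,10,0]
    - [10,0,0,20,0]
    - [10,0,0,20,0]
    - [10,0,0,20,0]
    - [10,0,0,20,0]
    - [10,0,0,20,0]
    - [10,0,0,16,0]
    - [10,0,0,10,0]
    - [10,0,0,8,0]
    - [10,0,0,0,0]
    - [10,0,0,0,0]

```text
clock: 20.4
tcp_pos: [0.514, 0.123, 0.1133]
orientation: [-0.0, 0.999, -0.036, 0.0]
ft_force: [0.6, 0.3, -1.7]
finger_gap: 0.241
```

Run:
```python
from h import *
s=sensors.sense();print(s["tcp_pos"],s["ft_force"],s["wrist_torque"])
s=get_image("scene");cv2.imwrite("pics/s10.png",s)
# predicted scene px of rod points (34 deg) for comparison
```

```text
[0.514  0.123  0.1133] [ 0.6086  0.3134 -1.665 ] [-0.0555  0.0006 -0.0058]
```

Call:
jog_arm:
  force: 20
  moves:
    - [10,0,0,0,0]
    - [10,0,0,0,0]
    - [10,0,0,4,0]
    - [10,0,0,4,0]
    - [10,0,-1.7,1.9,0]
    - [10,0,-1.7,1.9,0]
    - [10,0,-1.7,1.9,0]

```text
clock: 21.15
tcp_pos: [0.5146, 0.1259, 0.1012]
orientation: [0.003, 0.999, -0.037, 0.001]
ft_force: [0.4, -8.3, 12.1]
finger_gap: 0.24
```

Run:
```python
from h import *
s=sensors.sense();print(s["tcp_pos"],s["ft_force"],s["wrist_torque"])
a=get_image("scene");cv2.imwrite("pics/s11.png",a);b=cv2.imread("pics/s10.png")
T=s["tcp_pos"];y=np.radians(85.9);d=np.array([np.cos(y),np.sin(y),0])
for th in(34,30,25,20,15):
    r=np.radians(th);print(th,px("scene",T+[0,0,.019]+.1475*(d*np.cos(r)+[0,0,np.sin(r)])).round(1))
m=cv2.absdiff(a,b).max(2)>40;ys,xs=np.nonzero(m);print(xs.min(),xs.max(),ys.min(),ys.max(),m.sum())
# bright grey bar pixels right of rings
for im in(b,a):
    h=cv2.cvtColor(im,cv2.COLOR_BGR2HSV);mk=((h[...,1]<45)&(h[...,2]>140)).astype(np.uint8);mk[:140]=0;mk[:,:345]=0;mk[300:]=0;mk[:,440:]=0
    n,l,st,c=cv2.connectedComponentsWithStats(mk);print([(s_.tolist()) for s_ in st[1:] if s_[4]>25])
```

```text
[0.5146 0.1259 0.1012] [ 0.4159 -8.2679 12.0545] [-2.6239 -0.1004  0.0836]
34 [[411.3 219.2]]
30 [[412.5 223.7]]
25 [[413.5 229.1]]
20 [[414.1 234.1]]
15 [[414.3 238.8]]
340 615 0 256 3625
[[375, 197, 24, 23, 268], [404, 240, 11, 11, 31]]
[[345, 177, 9, 7, 38], [376, 202, 37, 24, 297], [404, 240, 11, 11, 31]]
```

Run:
```python
from h import *
for f in("s10","s11"):
    im=cv2.imread(f"pics/{f}.png");h=cv2.cvtColor(im,cv2.COLOR_BGR2HSV)
    mk=(h[...,1]<70)&(h[...,2]>110);mk[:195]=0;mk[240:]=0;mk[:,:398]=0;mk[:,420:]=0
    ys,xs=np.nonzero(mk)
    print(f,[(x,ys[xs==x].min(),ys[xs==x].max()) for x in np.unique(xs)])
```

```text
s10 [(np.int64(398), np.int64(203), np.int64(239)), (np.int64(399), np.int64(207), np.int64(239)), (np.int64(400), np.int64(209), np.int64(211)), (np.int64(401), np.int64(210), np.int64(211)), (np.int64(402), np.int64(210), np.int64(212)), (np.int64(403), np.int64(210), np.int64(212)), (np.int64(404), np.int64(211), np.int64(212)), (np.int64(405), np.int64(211), np.int64(213)), (np.int64(406), np.int64(212), np.int64(213)), (np.int64(407), np.int64(212), np.int64(214)), (np.int64(408), np.int64(212), np.int64(214)), (np.int64(409), np.int64(212), np.int64(215)), (np.int64(410), np.int64(213), np.int64(216)), (np.int64(411), np.int64(213), np.int64(216)), (np.int64(412), np.int64(214), np.int64(215)), (np.int64(413), np.int64(239), np.int64(239)), (np.int64(414), np.int64(239), np.int64(239))]
s11 [(np.int64(398), np.int64(209), np.int64(239)), (np.int64(399), np.int64(213), np.int64(239)), (np.int64(400), np.int64(216), np.int64(218)), (np.int64(401), np.int64(216), np.int64(218)), (np.int64(402), np.int64(217), np.int64(219)), (np.int64(403), np.int64(217), np.int64(219)), (np.int64(404), np.int64(218), np.int64(220)), (np.int64(405), np.int64(218), np.int64(220)), (np.int64(406), np.int64(219), np.int64(221)), (np.int64(407), np.int64(219), np.int64(221)), (np.int64(408), np.int64(220), np.int64(222)), (np.int64(409), np.int64(220), np.int64(222)), (np.int64(410), np.int64(220), np.int64(223)), (np.int64(411), np.int64(221), np.int64(224)), (np.int64(412), np.int64(221), np.int64(223)), (np.int64(413), np.int64(223), np.int64(239)), (np.int64(414), np.int64(239), np.int64(239))]
```

Call:
jog_arm:
  moves:
    - [10,0,-1.6,2.3,0]
    - [10,0,-1.6,2.4,0]
    - [10,0,-1.5,2.3,0]

```text
clock: 21.5
tcp_pos: [0.5158, 0.1314, 0.0949]
orientation: [0.002, 0.999, -0.037, 0.002]
ft_force: [-4.3, -3.8, 17.4]
finger_gap: 0.237
```

```bash
cat > tilt.py <<'E'
from h import *
s=sensors.sense();T=s["tcp_pos"];print(T,s["ft_force"],s["wrist_torque"])
im=get_image("scene");h=cv2.cvtColor(im,cv2.COLOR_BGR2HSV)
import sys
mk=(h[...,1]<70)&(h[...,2]>110);mk[:195]=0;mk[236 if len(sys.argv)<2 else int(sys.argv[1]):]=0;mk[:,:402]=0;mk[:,422:]=0
ys,xs=np.nonzero(mk);print([(int(x),int(ys[xs==x].min()),int(ys[xs==x].max())) for x in np.unique(xs)][-8:])
y=np.radians(85.9);d=np.array([np.cos(y),np.sin(y),0])
for th in range(35,-5,-5):
    r=np.radians(th);print(th,px("scene",T+[0,0,.019]+.1475*(d*np.cos(r)+[0,0,np.sin(r)])).round(1).tolist(),end=" ")
cv2.imwrite("pics/s12.png",im)
E
python3 tilt.py
```

```text
[0.5158 0.1314 0.0949] [-4.3491 -3.8468 17.3768] [-1.8428  0.8537 -0.1339]
[(408, 230, 232), (409, 230, 233), (410, 231, 234), (411, 232, 234), (412, 232, 235), (413, 233, 235), (414, 234, 235), (415, 234, 235)]
35 [[412.1, 222.2]] 30 [[413.6, 227.8]] 25 [[414.6, 233.1]] 20 [[415.2, 238.1]] 15 [[415.4, 242.7]] 10 [[415.2, 246.9]] 5 [[414.5, 250.6]] 0 [[413.5, 253.9]]
```

Call:
jog_arm:
  moves:
    - [10,0,-1.3,2.3,0]
    - [10,0,-1.2,2.4,0]
    - [10,0,-1,2.3,0]

```text
clock: 21.85
tcp_pos: [0.5162, 0.1353, 0.0883]
orientation: [0.002, 0.999, -0.036, 0.002]
ft_force: [-7.7, -5.1, 22.2]
finger_gap: 0.241
```

```bash
python3 tilt.py 260
```

```text
[0.5162 0.1353 0.0883] [-7.6664 -5.0651 22.2438] [-2.0305  1.7556 -0.3398]
[(410, 240, 259), (411, 241, 259), (412, 240, 259), (413, 239, 259), (414, 239, 256), (415, 240, 257), (416, 245, 258), (417, 259, 259)]
35 [[412.9, 225.5]] 30 [[414.3, 231.1]] 25 [[415.4, 236.4]] 20 [[416.0, 241.3]] 15 [[416.1, 245.8]] 10 [[415.9, 250.0]] 5 [[415.3, 253.6]] 0 [[414.2, 256.9]]
```

Fx is growing to -7.7 N, so the handle is rubbing a cheek sideways. I'll ease over to -x.

Call:
jog_arm:
  moves:
    - [10,-1.5,0,0,0]
    - [10,-1.5,0,0,0]
    - [10,0,0,0,0]

```text
clock: 22.2
tcp_pos: [0.5156, 0.1357, 0.088]
orientation: [0.001, 0.999, -0.036, 0.004]
ft_force: [3.3, -3.9, 10.7]
finger_gap: 0.242
```

```bash
python3 tilt.py 260|head -2
python3 - <<'E'
import sys;sys.path.insert(0,'.')
from h import *
im=get_image("scene");cv2.imwrite("pics/c12.png",crop(im,320,140,120,130,4))
E
```

```text
[0.5156 0.1357 0.088 ] [ 3.2939 -3.8698 10.6543] [-1.4215 -0.6247  0.1589]
[(410, 240, 259), (411, 240, 259), (412, 240, 259), (413, 239, 259), (414, 239, 256), (415, 240, 257), (416, 245, 258), (417, 259, 259)]
```

Call:
jog_arm:
  moves:
    - [10,0.5,-1.1,2.4,0]
    - [10,0,-1,2.5,0]
    - [10,0,-0.8,2.5,0]
    - [10,0,0,0,0]

```text
clock: 22.7
tcp_pos: [0.5154, 0.1392, 0.0805]
orientation: [0.0, 0.999, -0.036, 0.004]
ft_force: [0.3, -0.6, 11.8]
finger_gap: 0.238
```

```bash
python3 tilt.py 275
```

```text
[0.5154 0.1392 0.0805] [ 0.2934 -0.5977 11.8307] [-1.0346 -0.0307  0.0116]
[(414, 239, 274), (415, 240, 274), (416, 254, 274), (417, 259, 274), (418, 260, 274), (419, 261, 274), (420, 262, 274), (421, 263, 274)]
35 [[413.9, 228.8]] 30 [[415.4, 234.3]] 25 [[416.4, 239.5]] 20 [[417.0, 244.4]] 15 [[417.1, 248.9]] 10 [[416.9, 252.9]] 5 [[416.2, 256.6]] 0 [[415.2, 259.7]]
```

Call:
jog_arm:
  moves:
    - [10,0,-0.3,2,0]
    - [10,0,-0.3,2,0]
    - [10,0,0,0,0]

```text
clock: 23.05
tcp_pos: [0.5147, 0.1408, 0.0769]
orientation: [-0.001, 0.999, -0.035, 0.003]
ft_force: [-2.4, 0.5, 16.1]
finger_gap: 0.242
```

```bash
python3 tilt.py 275
python3 - <<'E'
import sys;sys.path.insert(0,'.')
from h import *
a=cv2.imread("pics/s12.png");b=cv2.imread("pics/s11.png")
print()
d=cv2.absdiff(a,b).max(2)
for x in range(400,424,2):
    ys=np.nonzero(d[200:290,x]>30)[0]+200; print(x,ys.tolist()[:40])
E
```

```text
[0.5147 0.1408 0.0769] [-2.4165  0.5242 16.1467] [-0.1285  0.5727  0.2646]
[(414, 239, 274), (415, 240, 274), (416, 257, 274), (417, 259, 274), (418, 260, 274), (419, 261, 274), (420, 262, 274), (421, 263, 274)]
35 [[414.4, 230.2]] 30 [[415.9, 235.6]] 25 [[416.9, 240.8]] 20 [[417.4, 245.6]] 15 [[417.6, 250.1]] 10 [[417.4, 254.1]] 5 [[416.7, 257.7]] 0 [[415.7, 260.9]] 
400 [214, 215, 216, 217, 218, 219, 231, 232, 233, 234, 235, 242, 243, 244, 246]
402 [212, 213, 214, 215, 216, 217, 218, 219, 220, 221, 244, 245, 246, 248, 267]
404 [209, 210, 211, 212, 213, 214, 215, 218, 219, 220, 221, 246, 247, 248, 250, 266, 267, 268, 269]
406 [205, 207, 208, 209, 210, 211, 212, 219, 220, 221, 222, 250, 251, 268, 269, 270]
408 [204, 205, 206, 207, 208, 209, 219, 220, 221, 222, 223, 250, 251, 252, 270, 271, 272]
410 [201, 202, 203, 204, 205, 206, 207, 208, 220, 221, 222, 223, 224, 252, 253, 254, 257, 272, 273, 274]
412 [200, 201, 202, 203, 204, 205, 221, 222, 223, 224, 254, 255, 256, 257]
414 [200, 201, 202, 203, 256, 257, 258, 259, 260]
416 [200, 201, 259]
418 [200, 201, 202]
420 []
422 []
```

The moment has dropped and the tip is close to level, so the bar has reached the V fork. I'll release to let the rod settle level, then regrip and shift it back to its first place.

Call:
jog_arm:
  moves:
    - [10,0,0,-1.5,0]
    - [26,0,0,0,0]
    - [30,0,0,0,0]
    - [36,0,0,0,0]
    - [36,0,0,0,0]
    - [36,0,0,0,0]
    - [36,0,0,0,0]
    - [36,0,0,0,0]
    - [36,0,0,0,0]

```text
clock: 24.0
tcp_pos: [0.5123, 0.1401, 0.0753]
orientation: [-0.0, 0.999, -0.036, 0.0]
ft_force: [-0.1, -0.9, 0.0]
finger_gap: 0.422
```

Run:
```python
from h import *
s=sensors.sense();print(s["tcp_pos"],s["ft_force"])
im=get_image("scene");t=get_image("top");cv2.imwrite("pics/s13.png",im);cv2.imwrite("pics/t13.png",t)
cv2.imwrite("pics/c13.png",np.hstack([crop(im,330,160,100,110,4),crop(t,190,170,100,110,4)]))
o=cv2.imread("pics/scene0.png")
y=np.radians(86);d=np.array([np.cos(y),np.sin(y),0])
print("first tip",px("scene",np.array([.5187,.1844,.1])+.09*d),"now tip if +14",px("scene",np.array([.5187,.1844,.1])+.104*d))
```

```text
[0.5123 0.1401 0.0753] [-0.065  -0.8847  0.0398]
first tip [[411.1675 255.2497]] now tip if +14 [[415.9266 260.2406]]
```

View pics/c13.png

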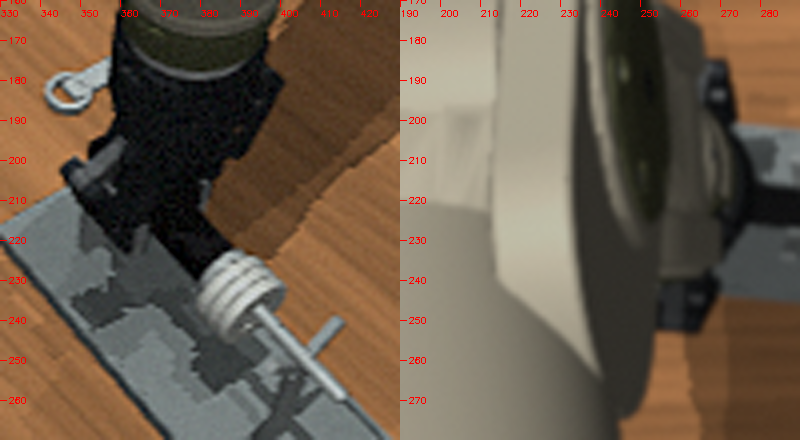

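The rod now lies level in both forks, with the tip at scene (416.5,259.5) as predicted for +14 mm. All three rings hang between the collar and the front fork at (390,232). I'll measure the exact shift against the first picture.

Run:
```python
from h import *
from scipy.ndimage import map_coordinates
y=np.radians(86);d=np.array([np.cos(y),np.sin(y),0]);O=np.array([.5187,.1844,.1])
ks=np.arange(.06,.125,.002)
for f in("scene0","s13"):
    im=cv2.imread(f"pics/{f}.png").astype(float);out=[]
    P=px("scene",[O+k*d for k in ks]);nrm=np.array([.72,-.69])
    for p in P:
        q=p+np.outer(np.arange(-3,3.1,.5),nrm);v=map_coordinates(im[...,0],[q[:,1],q[:,0]],order=1);out.append(int(v.max()))
    print(f,list(zip((ks*1000).astype(int).tolist(),out)))
```

```text
scene0 [(60, 185), (62, 179), (64, 183), (66, 182), (68, 179), (70, 180), (72, 177), (74, 180), (76, 183), (78, 179), (80, 181), (82, 186), (84, 181), (86, 178), (88, 164), (90, 129), (92, 127), (94, 130), (96, 129), (98, 128), (100, 126), (102, 126), (104, 127), (106, 129), (108, 126), (110, 128), (112, 127), (114, 126), (116, 127), (118, 128), (120, 126), (122, 124), (124, 128)]
s13 [(60, 182), (62, 181), (64, 183), (66, 176), (68, 181), (70, 178), (72, 178), (74, 180), (76, 182), (78, 180), (80, 183), (82, 187), (84, 191), (86, 195), (88, 196), (90, 196), (92, 193), (94, 193), (96, 200), (98, 200), (100, 183), (102, 133), (104, 126), (106, 125), (108, 126), (110, 127), (112, 126), (114, 122), (116, 124), (118, 125), (120, 125), (122, 123), (124, 124)]
```

Call:
jog_arm:
  force: 60
  moves:
    - [36,0,0,-4,0]
    - [10,0,0,0,0]
    - [10,0,0,0,0]
    - [10,0,0,0,0]
    - [10,0,0,0,0]
    - [10,0,0,0,0]
    - [10,0,0,-3,0]
    - [10,0,0,-3,0]
    - [10,0,0,-2,0]
    - [10,0,2,0,0]
    - [10,0,2,0,0]
    - [10,0,2,0,0]
    - [10,0,2.5,0,0]
    - [10,0,2,0,0]
    - [10,0,2,0,0]
    - [10,0,0,0,0]
    - [10,0,0,0,0]

```text
clock: 25.8
tcp_pos: [0.5114, 0.1276, 0.0873]
orientation: [-0.0, 0.999, -0.036, 0.0]
ft_force: [-0.5, 0.4, -1.4]
finger_gap: 0.248
```

Call:
jog_arm:
  moves:
    - [10,0,0,2,0]
    - [10,0,0,2,0]
    - [10,0,0,2,0]
    - [10,0,0,1.5,0]
    - [10,0,0,0,0]

```text
clock: 26.3
tcp_pos: [0.512, 0.1278, 0.0802]
orientation: [-0.0, 0.999, -0.036, 0.001]
ft_force: [0.7, 0.1, 1.3]
finger_gap: 0.25
```

```bash
cat > end.py <<'E'
import sys
from h import *
from scipy.ndimage import map_coordinates
y=np.radians(86);d=np.array([np.cos(y),np.sin(y),0]);O=np.array([.5187,.1844,.1])
s=sensors.sense();print(s["tcp_pos"],s["ft_force"],s["finger_gap"])
im=get_image("scene");cv2.imwrite(f"pics/{sys.argv[1]}.png",im)
for f in("scene0",sys.argv[1]):
    im=cv2.imread(f"pics/{f}.png").astype(float)
    for k in(.04,.055,.065,.08,.084,.088,.092,.096):
        p=px("scene",O+k*d)[0];r=np.arange(-6,6.1,.5);q=p+np.outer(r,[.72,-.69])
        v=map_coordinates(im[...,0],[q[:,1],q[:,0]],order=1);w=np.clip(v-150,0,None);print(int(k*1000),int(v.max()),round((w*r).sum()/max(w.sum(),1),2),end=" | ")
    print()
E
python3 end.py s14
```

```text
[0.512  0.1278 0.0802] [0.6525 0.1111 1.33  ] 0.2504682453019305
40 179 0.7 | 55 182 0.65 | 65 181 0.69 | 80 181 0.53 | 84 181 0.61 | 88 164 0.78 | 92 127 0.0 | 96 129 0.0 | 
40 176 0.87 | 55 179 0.8 | 65 179 0.77 | 80 197 0.79 | 84 195 0.79 | 88 180 0.93 | 92 125 0.0 | 96 128 0.0 |
```

The rod lies within about 1 mm of its first place and is touching down. I'll release and retreat upward.

Call:
jog_arm:
  moves:
    - [10,0,0,0.5,0]
    - [26,0,0,0,0]
    - [32,0,0,0,0]
    - [50,0,0,0,0]
    - [70,0,0,0,0]
    - [80,0,0,0,0]
    - [80,0,0,0,0]
    - [80,0,0,0,0]
    - [80,0,0,0,0]
    - [80,0,0,-10,0]
    - [80,0,0,-20,0]
    - [80,0,0,-25,0]
    - [80,0,0,-30,0]
    - [80,0,0,-30,0]
    - [80,0,0,-30,0]
    - [80,0,0,-20,0]
    - [80,0,0,0,0]
    - [80,0,0,0,0]

```text
clock: 28.15
tcp_pos: [0.5116, 0.1277, 0.2448]
orientation: [-0.0, 0.999, -0.036, 0.001]
ft_force: [-0.8, -0.1, -0.6]
finger_gap: 0.936
```

Call:
jog_arm:
  moves:
    - [80,0,20,0,0]
    - [80,0,30,0,0]
    - [80,0,30,0,0]
    - [80,0,30,0,0]
    - [80,0,30,0,0]
    - [80,0,30,0,0]
    - [80,0,20,0,0]
    - [80,0,0,0,0]
    - [80,0,0,0,0]

```text
clock: 29.05
tcp_pos: [0.497, -0.0618, 0.2431]
orientation: [-0.001, 0.999, -0.037, -0.001]
ft_force: [0.2, -0.2, -1.6]
finger_gap: 0.936
```

```bash
python3 end.py s15
python3 - <<'E'
from h import *
a=cv2.imread("pics/scene0.png");b=cv2.imread("pics/s15.png");ta=cv2.imread("pics/top0.png");tb=get_image("top");cv2.imwrite("pics/t15.png",tb)
# bystanders: change in their boxes (shadows of the arm can add)
for n,(x,y,w,h) in dict(oil=(183,150,32,50),sleeve=(238,222,38,44),wrench=(338,150,62,40)).items():
    print(n,float(cv2.absdiff(a,b)[y:y+h,x:x+w].max(2).mean().round(1)))
for n,(x,y,w,h) in dict(oil=(418,100,38,44),sleeve=(312,106,38,40),wrench=(320,242,26,88)).items():
    print("top",n,float(cv2.absdiff(ta,tb)[y:y+h,x:x+w].max(2).mean().round(1)))
# ring profile along the axis, top view: width of bright band
g=cv2.cvtColor(tb,cv2.COLOR_BGR2HSV)
y=np.radians(86);d=np.array([np.cos(y),np.sin(y),0]);O=np.array([.5187,.1844,.1]);nn=np.array([d[1],-d[0],0])
for k in range(-10,72,3):
    v=[g[int(round(p[1])),int(round(p[0]))] for p in px("top",[O+k/1000*d+m/1000*nn+[0,0,.0] for m in range(-30,31,2)])]
    print(k,sum(1 for q in v if q[1]<25 and q[2]>140)*2,end="; ")
E
```

```text
[ 0.497  -0.0618  0.2431] [ 0.1947 -0.202  -1.6189] 0.9358553126819056
40 179 0.7 | 55 182 0.65 | 65 181 0.69 | 80 181 0.53 | 84 181 0.61 | 88 164 0.78 | 92 127 0.0 | 96 129 0.0 | 
40 186 0.72 | 55 194 0.7 | 65 190 0.67 | 80 191 0.55 | 84 189 0.59 | 88 177 0.77 | 92 133 0.0 | 96 136 0.0 | 
oil 8.0
sleeve 7.0
wrench 28.1
top oil 60.1
top sleeve 8.9
top wrench 28.5
-10 0; -7 0; -4 0; -1 4; 2 16; 5 24; 8 34; 11 30; 14 36; 17 34; 20 24; 23 34; 26 40; 29 24; 32 6; 35 6; 38 6; 41 8; 44 6; 47 4; 50 4; 53 4; 56 4; 59 4; 62 4; 65 4; 68 6; 71 4;
```

```bash
python3 -c "
from plant import job
print(job.close_job())"
```

```text
the job is handed in; nothing more can be done
None
```

I handed the job in at about 29 s of the 72 s allowed. The rod is back in its stand with the three rings on it, and the gripper is open and clear.

**What I did:**
- **Tilting:** the moves cannot tilt the tool, so I pivoted the rod to about 34° in a light grip, pressing its bar on the rear fork.
- **Threading:** I pushed the rod up through the three rings with almost no contact force and lifted them off square to the slope.
- **Laying back:** I levelled the rod by pressing its tail on the rear fork. It landed 12.5 mm too far forward, so I let it settle, regripped it and shifted it back before letting go.

**Last checks:**
- **Rod:** the bar lies on its starting line to within about 0.1 px, and the tip is within about 2 mm of where it was.
- **Rings:** the band of rings runs from the collar to about 30 mm along the bar, ahead of the front fork. All three were seen there in the last picture I viewed, taken before the final 12.5 mm shift.
- **Sleeve and oil bottle:** both look unchanged in the scene view. The top view agrees for the sleeve, but something, probably the arm, covered the bottle there.
- **Wrench:** its picture comparison came out inconclusive (differences of about 28 in both views), probably from the arm and its shadow. No planned move came near it.

**What did not go smoothly:**
- During levelling the handle rubbed a cheek of the rear fork, giving a peak wrist force of about 24 N, which I eased by shifting sideways.
- The rod probably also slipped about 4 mm in the pads then.

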